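# Clamp down the canner lid

### The arm

A 6-joint arm with a two-finger parallel gripper is mounted at the origin on the work surface. World frame = base frame: x ahead of the robot, y to its left, z up, the work surface at z = 0. Lengths are in m, angles in rad, forces in N, time in s.
With the tool pointing down it reaches from about 0.275 to 0.975 m from the base axis. Payload 8.4 kg.
Tool frame: the origin (TCP) lies at the very end of the fingers, on their centre line; the grasp point (between the pads) lies 19 mm behind it (arm.hold_point_z is the z of the grasp point in the tool frame, in m); z points along the fingers, y is the line along which they close (so a half turn about z gives the same grasp; the last joint's range is limited). The gripper opens to 92 mm and grips with 3 to 60 N. Pads are 20 mm wide; open, the fingers measure 128 mm over their backs; the gripper's body (75 mm by 189 mm) begins 69 mm behind the grasp point.
Start: joints at [1.207, 0.353, 1.633, -0, 1.155, -0.002], TCP at [0.221, 0.585, 0.215] pointing down, gripper open.
Joint ranges: [-2.63, 2.63], [-0.92, 2.1], [0.06, 2.66], [-1.3, 4.44], [0, 2.69], [-3.02, 3.02]. Speed limits (rad/s): [2.22, 2.22, 2.79, 3.14, 3.14, 3.14].

### API

Orientations are given as a unit quaternion [w, x, y, z].
In Python, from rig import arm, snapshot, camera_params gives the robot as it stands.
- The arm moves only by the tool move_arm, never from a script. Its argument "steps" is a list of rows, each an object with "delta_rot": the turn, a rotation vector about the tool's x, y, z in rad, a list of three; "linear": the shift along the tool's x, y, z in m, a list of three; "fingers": the closure, from 0 (fully open) to 1 (shut). In form: [{"delta_rot": [rx, ry, rz], "linear": [tx, ty, tz], "fingers": fingers}, ...]. A call has exactly 10 rows; each row is the pose to reach, as a shift and turn from the pose commanded when the call began, along the tool's axes at that moment; what a row does not reach only later rows make up. A row lasts 1/10 s, in which the tool goes at most 50 mm and 8.59 degrees, less where a joint would pass 70% of its speed; a pose out of reach is approached as far as the arm can. A call with a gripper value outside its range is refused whole. The fingers move at their own pace and stop on an object; "force" is the grip in N (left out, the last holds). Time passes only in rows, so rows that repeat a pose let the fingers close, or fill a call up. It gives the time, the measured TCP pose, the force, the opening and the grip force at its end, in the units of the state.
- arm.get_obs(): the state, without advancing time (a new reading comes with each control period).
- snapshot(name): name is "side" or "top" or "wrist"; returns the picture (400x640x3 uint8, red, green, blue); there is no depth.
- camera_params(name): a dict with "fx", "fy", "cx", "cy" (pixels), "R" (3x3) and "t" (3): a world point X has camera coordinates R X + t; the wrist camera has in their place "tool_from_camera" (4x4, takes a point from camera to tool coordinates, whose origin is the TCP and whose axes are the flange's). Camera axes: x right, y down, z forward; pixel columns grow to the right and rows downward; lengths in m; the calibration is good to about 2 mm. A picture is of the moment at which its call begins: read the wrist's pose just before it. camera_params takes no time and is no camera call.
- arm.job_done(): hands the job in; it is judged then, once.
The state is a dict: "time": time; "qpos": joint angles; "dq": joint speeds; "tau": joint torques, N m; "position": TCP position; "ee_rot": TCP orientation; "force": force on the tool from outside, world axes, zero at the start; "wrist_torque": the same for the moment, N m; "width": opening from 0.0 (shut) to 1.0 (fully open); "grasp_force": force on a finger pad.
Only numpy, scipy, OpenCV 4.12 (cv2) and the standard library are available. Lean on these libraries where they do the work, as an engineer would, in place of code of your own. Each camera call takes 0.05 s, during which the arm holds its last target. There are 200 camera calls.

### The job

Finish clamping the canner's lid down. The red wing nut is already tight, so leave it alone; from it go on round the rim clockwise as seen from above and tighten the two black ones in that order, turning each clockwise by feel until it just starts to bite and counting from that point: exactly two quarter turns on the first black nut, exactly one quarter turn on the second. Do not overtighten, do not lean hard on the pot or squeeze the brittle wings hard, and leave the other things on the worktop where they are.

Things in the scene. Friction and masses are not known exactly. Their poses are not given: they have to be found in the camera images.
- pot: fixed round blue canner, 196 mm wide; origin: centre of underside, z up. Steel lid: rim 238 mm wide, top at 116 mm height; middle rises to 131 mm, its black knob (26 mm wide) to 153 mm. Side handles at +y and -y, 141 mm out, 66 mm high. Wing nuts stand on the rim 103 mm from the centre: red at -x, the next at 60 degrees from +x towards +y, the last at 60 degrees from +x towards -y
- wing_red: red wing nut, already tight, to be left alone; it marks where to start counting round the rim. It has the same shape and frame as the two black ones
- wing_next: black wing nut next clockwise round the rim after the red, tightened first: upright flat bar 50 mm long (x), 12 mm thick (y), from z = 4 to 42 mm; white dot on top of its +x end. Origin: on the screw axis at the underside of its 20 mm wide hub, 132 mm above the worktop; z up. Pinch it across its thickness at about z = 29 mm. Brittle: never over 50 N from each finger (20 to 25 N holds well)
- wing_last: other black wing nut, tightened second, same shape and frame. Both: clockwise from above tightens; each spins nearly freely (0.01 N m) for its own unknown 0.1 to 1.4 rad, which its yaw does not show, then bites: torque jumps to about 0.2 N m and stays so while it is tightened, with about 6 degrees of springy give (2 N m per rad). It stays where left; turning it back is never needed
- washer_red: brass washer round the bolt under the red nut, 30 mm across, 6 mm thick; origin on the screw axis at its underside, 116 mm above the worktop. A washer stays still until its nut bites, then sinks 1 mm for every quarter turn, too little to judge from a measured pose
- washer_next: the same under the first black nut (wing_next)
- washer_last: the same under the second black nut (wing_last)
- tumbler: teal tumbler, 72 mm across the rim, 100 mm tall, origin at the centre of its underside; leave it alone
- bowl: white bowl, 120 mm across, 50 mm tall, origin at the centre of its underside; leave it alone
- soap: green washing-up bottle, 60 mm across, 150 mm tall, origin at the centre of its underside; leave it alone

How it is judged:
On the way, in this order (a step that is already met when the one before it is completed fails the run):
1. the first black nut is two quarter turns past its bite, the second not yet biting (distance of washer_next from where it was at the start of the episode between 0.00183 and 0.00217 m and distance of washer_last from where it was at the start of the episode below 0.00012 m), for 0.2 s.
2. the second black nut is one quarter turn past its bite (distance of washer_next from where it was at the start of the episode between 0.00183 and 0.00217 m and distance of washer_last from where it was at the start of the episode between 0.00083 and 0.00117 m), for 0.2 s.
At the end, for the whole second after the job is handed in: The first black nut after the red one has been tightened half a turn past its bite and the second a quarter turn past its bite, each within about 15 degrees (washers sunk 2 and 1 mm, each within 0.17 mm); the red nut is as tight as it was; all nuts at rest (all of step 2 and distance of washer_red from where it was at the start of the episode below 0.00012 m and angular speed of each of wing_red, wing_next, wing_last below 0.1 rad/s); the robot touches nothing.
It fails at once if a black nut is overtightened, more than 29 degrees past its count, or the red one is tightened further by some 15 degrees (distance of washer_next from where it was at the start of the episode above 0.00232 m or distance of washer_last from where it was at the start of the episode above 0.00132 m or distance of washer_red from where it was at the start of the episode above 0.00017 m).
It fails at once if a brittle wing is squeezed with more than about 60 N from each finger (contact force between the fingers and wing_red above 130 N or contact force between the fingers and wing_next above 130 N or contact force between the fingers and wing_last above 130 N).
It fails at once if the arm or gripper body leans on the pot with more than 20 N (contact force between the arm and pot above 20 N).
It fails at once if a bystander is shoved more than 30 mm or tipped (distance of any of tumbler, bowl, soap from where it was at the start of the episode above 0.03 m or angle between any of tumbler, bowl, soap's own z axis and vertical above 0.4 rad).
It also fails if it takes over 67 s, if anything falls off the work surface, if the arm or the gripper's body presses on something with over 40 N, if the wrist force passes 120 N, or if a joint passes its speed limit or range.

## Working session

There is one attempt and no reset: what is moved stays moved. The work goes in short steps, Python scripts to look and compute and a tool call to move; the robot and the scene stay as the last step left them, time stands still between calls to the robot, and variables do not carry over. Pictures are saved under pics/ and viewed, at most 10 in all, crops included, and the job is handed in when it is done.

Besides the shell and the picture viewer there is one more tool, called after "Emit:" as name(argument=value, ...), one argument or row to a line, values as JSON. move_arm: Moves the arm, as the interface text tells. Its arguments: {"type":"object","properties":{"steps":{"type":"array"},"force":{"type":"number"}},"required":["steps"]}

```bash
mkdir -p pics; ls; python3 - <<'E'
from rig import arm, snapshot, camera_params
import cv2,numpy as np
o=arm.get_obs()
for k in o: print(k,np.round(o[k],4))
print(arm.hold_point_z)
for n in("top","side","wrist"):
    cv2.imwrite(f"pics/{n}0.png",snapshot(n)[:,:,::-1]); print(n,camera_params(n))
E
```

```text
pics
time 0.0
qpos [ 1.2066  0.3536  1.6341 -0.      1.1552 -0.0024]
dq [-0.0023  0.0003 -0.001   0.0011 -0.0003 -0.0005]
tau [-4.00000e-04 -5.93849e+01 -3.34215e+01  6.96000e-02  2.35000e-02
 -2.00000e-04]
position [0.221  0.5841 0.2139]
ee_rot [-1.000e-04  1.799e-01  9.837e-01 -7.000e-04]
force [0.1231 0.5389 0.3608]
wrist_torque [ 0.0187 -0.0063  0.0328]
grasp_force 0.0
width 1.0038
-0.0187
top {'fx': 419.5151002306766, 'fy': 419.5151002306766, 'cx': 310.3029527220709, 'cy': 196.92350925405748, 'R': array([[-0.09799488, -0.99518506, -0.00192132],
       [-0.9745063 ,  0.09634984, -0.20261829],
       [ 0.20182781, -0.01798321, -0.97925591]]), 't': array([0.02519385, 0.55449271, 1.39699041])}
side {'fx': 387.6482198678156, 'fy': 387.6482198678156, 'cx': 318.8832977187761, 'cy': 203.75694376540375, 'R': array([[ 9.98007712e-01, -6.30857505e-02, -8.91911097e-04],
       [-4.31869777e-02, -6.72769673e-01, -7.38590449e-01],
       [ 4.59944821e-02,  7.37157483e-01, -6.74153805e-01]]), 't': array([-0.55564095,  0.08524928,  1.20967965])}
wrist {'fx': 295.59559615441043, 'fy': 295.59559615441043, 'cx': 316.92696114614404, 'cy': 200.64551541263833, 'tool_from_camera': array([[ 6.95206201e-04, -9.64683736e-01, -2.63409957e-01,
         7.48849352e-02],
       [ 9.99999739e-01,  7.22971817e-04, -8.47779222e-06,
        -2.79871036e-04],
       [ 1.98616363e-04, -2.63409882e-01,  9.64683987e-01,
        -1.69929134e-01],
       [ 0.00000000e+00,  0.00000000e+00,  0.00000000e+00,
         1.00000000e+00]])}
```

View pics/top0.png

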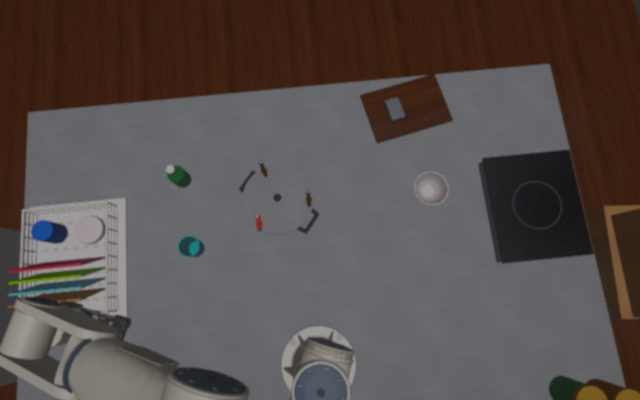

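View pics/side0.png

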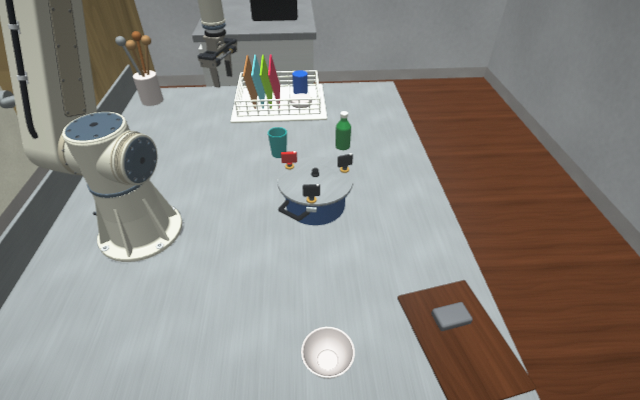

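The top view shows the red nut at (258,223), the black nuts at (264,170) and (309,198), and the knob at (277,197). Clockwise from red, the first nut is (264,170) and the last is (309,198).

```bash
cat > h.py <<'E'
import numpy as np, cv2
from rig import arm, snapshot, camera_params
from scipy.spatial.transform import Rotation as Ro
def R(q): return Ro.from_quat(np.r_[q[1:],q[0]])
def cam(n,o=None):
    p=camera_params(n); 
    if n!="wrist": return p,p["R"].T,-p["R"].T@p["t"]
    o=o or arm.get_obs(); T=p["tool_from_camera"]; r=R(o["ee_rot"]).as_matrix()
    return p,r@T[:3,:3],r@T[:3,3]+o["position"]
def cast(c,uv,z):
    p,r,t=c; d=r@np.array([(uv[0]-p["cx"])/p["fx"],(uv[1]-p["cy"])/p["fy"],1]); return t+d*(z-t[2])/d[2]
def proj(c,X):
    p,r,t=c; v=r.T@(np.asarray(X)-t); return np.array([p["fx"]*v[0]/v[2]+p["cx"],p["fy"]*v[1]/v[2]+p["cy"]])
def totool(o,dX): return R(o["ee_rot"]).inv().apply(dX)
E
python3 - <<'E'
from h import *
c=cam("top")
for n,uv,z in(("red",(258,223),.155),("next",(264,170),.155),("last",(309,198),.155),("knob",(277,197),.153)): print(n,cast(c,uv,z).round(3))
o=arm.get_obs();X=R(o["ee_rot"]).as_matrix();print(X.round(3))
c=cam("wrist");print(c[1].round(3),c[2])
E
```

```text
red [0.466 0.147 0.155]
next [0.638 0.114 0.155]
last [ 0.531 -0.023  0.155]
knob [0.545 0.08  0.153]
[[-0.935  0.354 -0.   ]
 [ 0.354  0.935 -0.001]
 [-0.    -0.001 -1.   ]]
[[ 0.353  0.903  0.246]
 [ 0.936 -0.341 -0.094]
 [-0.001  0.263 -0.965]] [0.15100713 0.61060001 0.38396489]
```

Emit:
move_arm(
  steps=[
    {"delta_rot":[0,0,0],"linear":[-0.02,-0.015,-0.04],"fingers":0},
    {"delta_rot":[0,0,0],"linear":[-0.05,-0.04,-0.08],"fingers":0},
    {"delta_rot":[0,0,0],"linear":[-0.09,-0.065,-0.1],"fingers":0},
    {"delta_rot":[0,0,0],"linear":[-0.13,-0.095,-0.12],"fingers":0},
    {"delta_rot":[0,0,0],"linear":[-0.17,-0.125,-0.13],"fingers":0},
    {"delta_rot":[0,0,0],"linear":[-0.21,-0.155,-0.14],"fingers":0},
    {"delta_rot":[0,0,0],"linear":[-0.25,-0.185,-0.15],"fingers":0},
    {"delta_rot":[0,0,0],"linear":[-0.29,-0.215,-0.15],"fingers":0},
    {"delta_rot":[0,0,0],"linear":[-0.33,-0.245,-0.15],"fingers":0},
    {"delta_rot":[0,0,0],"linear":[-0.37,-0.273,-0.15],"fingers":0},
  ],
  force=22,
)

```text
time: 1.15
position: [0.4646, 0.2062, 0.3648]
ee_rot: [0.0, 0.18, 0.984, 0.0]
force: [0.3, 0.6, 0.3]
width: 1.001
grasp_force: 0.0
```

Emit:
move_arm(
  steps=[
    {"delta_rot":[0,0,0],"linear":[-0.04,-0.028,0],"fingers":0},
    {"delta_rot":[0,0,0],"linear":[-0.08,-0.056,0],"fingers":0},
    {"delta_rot":[0,0,0],"linear":[-0.113,-0.083,0],"fingers":0},
    {"delta_rot":[0,0,0],"linear":[-0.113,-0.083,0],"fingers":0},
    {"delta_rot":[0,0,0],"linear":[-0.113,-0.083,0],"fingers":0},
    {"delta_rot":[0,0,0],"linear":[-0.113,-0.083,0],"fingers":0},
    {"delta_rot":[0,0,0],"linear":[-0.113,-0.083,0],"fingers":0},
    {"delta_rot":[0,0,0],"linear":[-0.113,-0.083,0],"fingers":0},
    {"delta_rot":[0,0,0],"linear":[-0.113,-0.083,0],"fingers":0},
    {"delta_rot":[0,0,0],"linear":[-0.113,-0.083,0],"fingers":0},
  ],
)

```text
time: 2.15
position: [0.5401, 0.091, 0.3647]
ee_rot: [0.0, 0.18, 0.984, 0.0]
force: [-1.0, -0.9, -0.0]
width: 1.004
grasp_force: 0.0
```

```bash
python3 - <<'E'
from h import *
o=arm.get_obs();print(o["time"],o["qpos"].round(3),o["position"].round(4),o["force"].round(2),o["wrist_torque"].round(3))
im=snapshot("wrist");cv2.imwrite("pics/w1.png",im[:,:,::-1]);np.save("w1.npy",im);np.save("w1o.npy",o,allow_pickle=True)
c=cam("wrist",o)
for n,X in(("red",[.466,.147,.155]),("next",[.638,.114,.155]),("last",[.531,-.023,.155])):print(n,proj(c,X).round(0))
E
```

```text
2.15 [ 0.164  0.12   1.605 -0.     1.416 -1.046] [0.5401 0.091  0.3647] [-0.97 -0.87 -0.03] [-0.034  0.     0.004]
red [339. 108.]
next [358. 239.]
last [235. 203.]
```

View pics/w1.png

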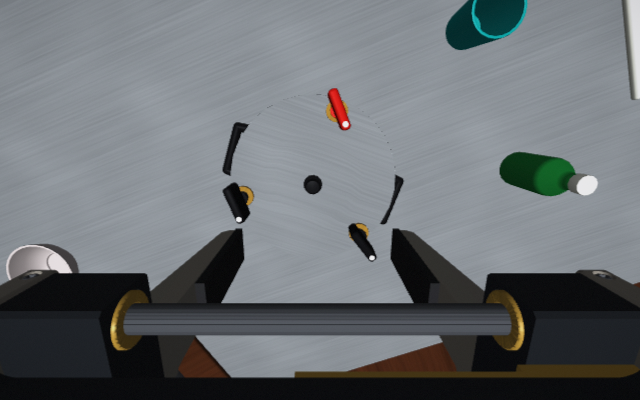

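The wrist view shows the red nut at (339,108), the first black nut at about (362,243) with its dot at (372,258), and the last nut at about (236,203) with its dot at (239,219).

```bash
cat >> h.py <<'E'
def bar(im,c,uv0,red=False,half=40,zt=.174):
    """dot at z=zt, bar line direction from the black/red blob cast on zt"""
    u,v=map(int,uv0); y0,x0=max(v-half,0),max(u-half,0); s=im[y0:v+half,x0:u+half].astype(int)
    m=((s[...,0]>110)&(s[...,1]<70)) if red else (s.max(2)<60)
    n,l,st,ce=cv2.connectedComponentsWithStats(m.astype(np.uint8)); 
    k=1+np.argmin([np.hypot(*(ce[i]-half))+ (1e3 if st[i,4]<60 else 0) for i in range(1,n)])
    b=l==k; d=(s.min(2)>190)&(cv2.dilate(b.astype(np.uint8),np.ones((5,5)))>0)
    dot=np.argwhere(d).mean(0)[::-1]+[x0,y0] if d.any() else None
    P=np.array([cast(c,(q[1]+x0,q[0]+y0),zt)[:2] for q in np.argwhere(b)])
    rc=cv2.minAreaRect((P*1e3).astype(np.float32))
    D=cast(c,dot,zt)[:2] if dot is not None else None
    w,V=np.linalg.eigh(np.cov(P.T)); a=V[:,1]; 
    if D is not None and a@(D-P.mean(0))<0:a=-a
    return dict(dot=D,pix=dot,mean=P.mean(0),yaw=np.degrees(np.arctan2(a[1],a[0])),rect=rc,n=b.sum())
E
python3 - <<'E'
from h import *
im=np.load("w1.npy");o=np.load("w1o.npy",allow_pickle=True).item();c=cam("wrist",o)
for n,uv in(("red",(339,108)),("next",(362,243)),("last",(236,203))):
    r=bar(im,c,uv,n=="red",35);print(n,r)
print("knob",cast(c,(313,184),.15))
hsv=cv2.cvtColor(im,cv2.COLOR_RGB2HSV);m=cv2.inRange(hsv,(12,120,90),(28,255,255))
for uv in((335,113),(359,231),(247,196)):
    k=np.zeros_like(m);cv2.circle(k,uv,18,255,-1);p=np.argwhere(m&k);print(cast(c,p.mean(0)[::-1],.122).round(4),len(p),cv2.minEnclosingCircle(p[:,::-1].astype(np.float32)))
cv2.imwrite("pics/w1c.png",cv2.resize(im[80:270,210:400,::-1],(570,570),interpolation=cv2.INTER_CUBIC))
E
```

```text
red {'dot': array([0.4857459 , 0.14668179]), 'pix': array([345.04761905, 123.76190476]), 'mean': array([0.46542016, 0.14593019]), 'yaw': np.float64(1.617915186808219), 'rect': ((467.8619384765625, 146.0680389404297), (48.78647232055664, 11.390156745910645), 1.7620060443878174), 'n': np.int64(373)}
next {'dot': array([0.66092038, 0.12301813]), 'pix': array([371.5       , 257.16666667]), 'mean': array([0.63286951, 0.11757941]), 'yaw': np.float64(13.091493625832147), 'rect': ((635.4632568359375, 119.31648254394531), (58.57691192626953, 17.54905891418457), 16.427385330200195), 'n': np.int64(400)}
last {'dot': array([ 0.54915207, -0.02064641]), 'pix': array([238.375 , 218.8125]), 'mean': array([ 0.52685905, -0.0126931 ]), 'yaw': np.float64(-2.336672103872817), 'rect': ((529.1644287109375, -10.888580322265625), (27.140661239624023, 51.26033020019531), 89.64640045166016), 'n': np.int64(608)}
knob [0.54494635 0.08332425 0.15      ]
[0.4681 0.1421 0.122 ] 104 ((336.7490234375, 110.66205596923828), 10.996838569641113)
[0.6388 0.1244 0.122 ] 67 ((358.0, 232.0), 9.486932754516602)
[ 0.5304 -0.0125  0.122 ] 115 ((244.2906951904297, 195.08139038085938), 9.659320831298828)
```

View pics/w1c.png

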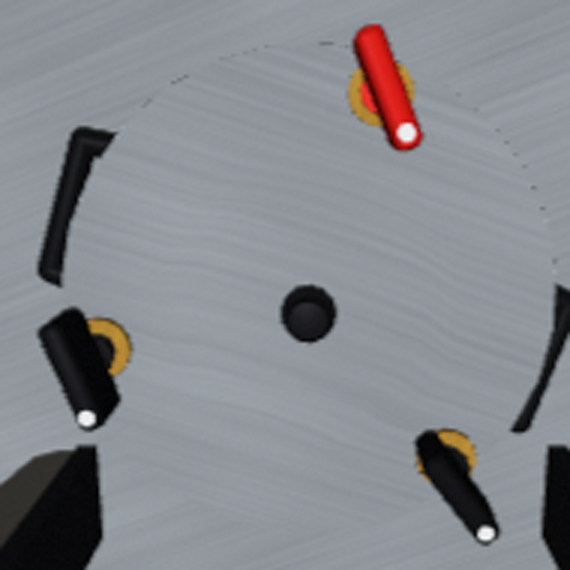

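The crop shows each bar and its dot clearly. Next I take a close look over the first nut.

Emit:
move_arm(
  steps=[
    {"delta_rot":[0,0,-0.14],"linear":[-0.02,0.015,0.02],"fingers":0},
    {"delta_rot":[0,0,-0.28],"linear":[-0.045,0.035,0.05],"fingers":0},
    {"delta_rot":[0,0,-0.42],"linear":[-0.07,0.055,0.085],"fingers":0},
    {"delta_rot":[0,0,-0.55],"linear":[-0.083,0.0625,0.115],"fingers":0},
    {"delta_rot":[0,0,-0.55],"linear":[-0.083,0.0625,0.115],"fingers":0},
    {"delta_rot":[0,0,-0.55],"linear":[-0.083,0.0625,0.115],"fingers":0},
    {"delta_rot":[0,0,-0.55],"linear":[-0.083,0.0625,0.115],"fingers":0},
    {"delta_rot":[0,0,-0.55],"linear":[-0.083,0.0625,0.115],"fingers":0},
    {"delta_rot":[0,0,-0.55],"linear":[-0.083,0.0625,0.115],"fingers":0},
    {"delta_rot":[0,0,-0.55],"linear":[-0.083,0.0625,0.115],"fingers":0},
  ],
)

```text
time: 3.2
position: [0.6401, 0.1196, 0.2507]
ee_rot: [0.001, -0.094, 0.996, 0.0]
force: [-0.1, 0.9, 0.2]
width: 0.998
grasp_force: 0.0
```

```bash
python3 - <<'E'
from h import *
o=arm.get_obs();print(o["time"],o["qpos"].round(3),o["position"].round(4),o["force"].round(2),o["wrist_torque"].round(3))
im=snapshot("wrist");np.save("w2.npy",im);np.save("w2o.npy",o,allow_pickle=True)
c=cam("wrist",o);uv=proj(c,[.641,.120,.17]);print(uv)
print(bar(im,c,uv,half=60))
u,v=map(int,uv);cv2.imwrite("pics/w2.png",cv2.resize(im[v-75:v+75,u-90:u+90,::-1],None,fx=4,fy=4,interpolation=cv2.INTER_CUBIC));print(u-90,v-75)
E
```

```text
3.2 [ 0.182  0.363  1.537 -0.     1.24  -1.576] [0.6401 0.1196 0.2507] [-0.14  0.91  0.15] [-0.006 -0.019 -0.01 ]
[317.00265046 208.61733345]
{'dot': array([0.66135849, 0.12275312]), 'pix': array([315.75862069, 231.96551724]), 'mean': array([0.637112  , 0.11669447]), 'yaw': np.float64(15.429174684332583), 'rect': ((640.0092163085938, 117.1959457397461), (53.668033599853516, 15.587309837341309), 11.099470138549805), 'n': np.int64(750)}
227 133
```

View pics/w2.png

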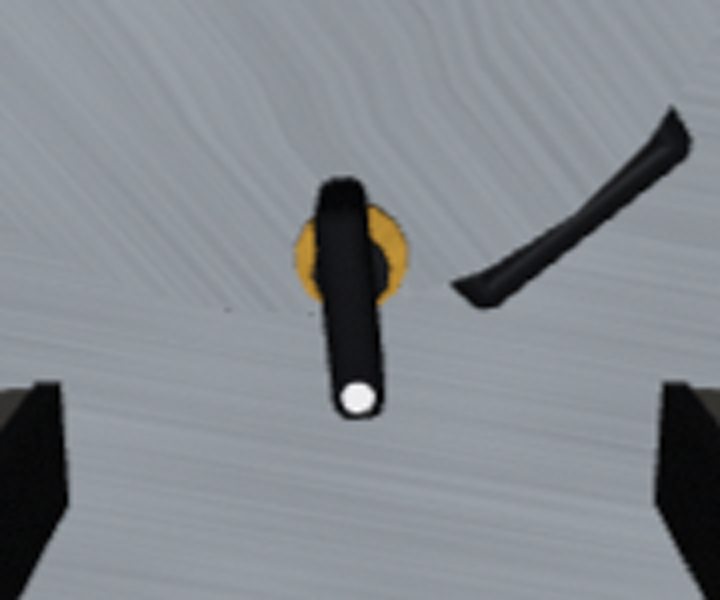

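The crop shows the bar running almost along the tool x axis, with its dot at (316,232) and its washer centre at about (315,197) in full-image pixels.

```bash
python3 - <<'E'
from h import *
o=np.load("w2o.npy",allow_pickle=True).item();c=cam("wrist",o)
f=lambda x,y:(227+x/4,133+y/4)
print("washer",cast(c,f(352,255),.122))
a,b=cast(c,f(340,205),.174),cast(c,f(357,397),.174);print(a,b,np.degrees(np.arctan2(*(b-a)[1::-1])))
for x in([.6425,.1176],[.6415,.1185]):print(totool(o,np.r_[x,.142]-o["position"]))
E
```

```text
washer [0.6430074  0.11824649 0.122     ]
[0.61930044 0.11152605 0.174     ] [0.66154247 0.1232336  0.174     ] 15.490922363215592
[-0.00179623 -0.00238182  0.10872102]
[-0.00098161 -0.00131112  0.10871972]
```

Emit:
move_arm(
  steps=[
    {"delta_rot":[0,0,-0.083],"linear":[-0.002,-0.002,0.03],"fingers":0},
    {"delta_rot":[0,0,-0.083],"linear":[-0.002,-0.002,0.06],"fingers":0},
    {"delta_rot":[0,0,-0.083],"linear":[-0.002,-0.002,0.085],"fingers":0},
    {"delta_rot":[0,0,-0.083],"linear":[-0.002,-0.002,0.1],"fingers":0},
    {"delta_rot":[0,0,-0.083],"linear":[-0.002,-0.002,0.1085],"fingers":0},
    {"delta_rot":[0,0,-0.083],"linear":[-0.002,-0.002,0.1085],"fingers":0.4},
    {"delta_rot":[0,0,-0.083],"linear":[-0.002,-0.002,0.1085],"fingers":0.6},
    {"delta_rot":[0,0,-0.083],"linear":[-0.002,-0.002,0.1085],"fingers":0.8},
    {"delta_rot":[0,0,-0.083],"linear":[-0.002,-0.002,0.1085],"fingers":1},
    {"delta_rot":[0,0,-0.083],"linear":[-0.002,-0.002,0.1085],"fingers":1},
  ],
  force=22,
)

```text
time: 4.25
position: [0.6427, 0.1181, 0.1418]
ee_rot: [0.001, -0.135, 0.991, 0.0]
force: [-0.5, 0.0, -0.4]
width: 0.587
grasp_force: 0.0
```

Emit:
move_arm(
  steps=[
    {"delta_rot":[0,0,0],"linear":[0,0,0],"fingers":1},
    {"delta_rot":[0,0,0],"linear":[0,0,0],"fingers":1},
    {"delta_rot":[0,0,0],"linear":[0,0,0],"fingers":1},
    {"delta_rot":[0,0,0],"linear":[0,0,0],"fingers":1},
    {"delta_rot":[0,0,0],"linear":[0,0,0],"fingers":1},
    {"delta_rot":[0,0,0],"linear":[0,0,0],"fingers":1},
    {"delta_rot":[0,0,0],"linear":[0,0,0],"fingers":1},
    {"delta_rot":[0,0,0],"linear":[0,0,0],"fingers":1},
    {"delta_rot":[0,0,0],"linear":[0,0,0],"fingers":1},
    {"delta_rot":[0,0,0],"linear":[0,0,0],"fingers":1},
  ],
)

```text
time: 5.25
position: [0.6425, 0.1174, 0.1411]
ee_rot: [0.0, -0.135, 0.991, -0.0]
force: [0.0, -5.4, 0.1]
width: 0.132
grasp_force: 22.0
```

```bash
cat > s.py <<'E'
from h import *
o=arm.get_obs();X=R(o["ee_rot"]).as_matrix();print(round(o["time"],2),"yaw_y",np.degrees(np.arctan2(X[1,1],X[0,1])).round(2),"q6",o["qpos"][5].round(3),o["position"].round(4),"F",o["force"].round(2),"T",o["wrist_torque"].round(3),"w",round(o["width"],3),o["grasp_force"].round(1), "tau6",o["tau"][5].round(3))
E
python3 s.py
```

```text
Traceback (most recent call last):
  File "s.py", line 2, in <module>
    o=arm.get_obs();X=R(o["ee_rot"]).as_matrix();print(round(o["time"],2),"yaw_y",np.degrees(np.arctan2(X[1,1],X[0,1])).round(2),"q6",o["qpos"][5].round(3),o["position"].round(4),"F",o["force"].round(2),"T",o["wrist_torque"].round(3),"w",round(o["width"],3),o["grasp_force"].round(1), "tau6",o["tau"][5].round(3))
                                                                                                                                                                                                                                                                  ^^^^^^^^^^^^^^^^^^^^^^
AttributeError: 'float' object has no attribute 'round'
```

```bash
sed -i 's/o\["grasp_force"\].round(1)/np.round(o["grasp_force"],1)/' s.py; python3 s.py
```

```text
5.25 yaw_y 105.54 q6 -1.663 [0.6425 0.1174 0.1411] F [ 0.04 -5.4   0.09] T [-1.009 -0.162  0.032] w 0.132 22.0 tau6 -0.004
```

Emit:
move_arm(
  steps=[
    {"delta_rot":[0,0,0.02],"linear":[0,-0.0008,0],"fingers":1},
    {"delta_rot":[0,0,0.04],"linear":[0,-0.0008,0],"fingers":1},
    {"delta_rot":[0,0,0.06],"linear":[0,-0.0008,0],"fingers":1},
    {"delta_rot":[0,0,0.08],"linear":[0,-0.0008,0],"fingers":1},
    {"delta_rot":[0,0,0.1],"linear":[0,-0.0008,0],"fingers":1},
    {"delta_rot":[0,0,0.12],"linear":[0,-0.0008,0],"fingers":1},
    {"delta_rot":[0,0,0.14],"linear":[0,-0.0008,0],"fingers":1},
    {"delta_rot":[0,0,0.14],"linear":[0,-0.0008,0],"fingers":1},
    {"delta_rot":[0,0,0.14],"linear":[0,-0.0008,0],"fingers":1},
    {"delta_rot":[0,0,0.14],"linear":[0,-0.0008,0],"fingers":1},
  ],
)

```text
time: 6.25
position: [0.6425, 0.1175, 0.1411]
ee_rot: [-0.0, -0.066, 0.998, 0.0]
force: [-0.8, 1.7, 0.9]
width: 0.129
grasp_force: 22.0
```

```bash
python3 s.py
```

```text
6.25 yaw_y 97.53 q6 -1.524 [0.6425 0.1175 0.1411] F [-0.79  1.72  0.9 ] T [0.244 0.313 0.024] w 0.129 22.0 tau6 0.011
```

Emit:
move_arm(
  steps=[
    {"delta_rot":[0,0,0.02],"linear":[0,0,0],"fingers":1},
    {"delta_rot":[0,0,0.04],"linear":[0,0,0],"fingers":1},
    {"delta_rot":[0,0,0.06],"linear":[0,0,0],"fingers":1},
    {"delta_rot":[0,0,0.08],"linear":[0,0,0],"fingers":1},
    {"delta_rot":[0,0,0.1],"linear":[0,0,0],"fingers":1},
    {"delta_rot":[0,0,0.12],"linear":[0,0,0],"fingers":1},
    {"delta_rot":[0,0,0.14],"linear":[0,0,0],"fingers":1},
    {"delta_rot":[0,0,0.14],"linear":[0,0,0],"fingers":1},
    {"delta_rot":[0,0,0.14],"linear":[0,0,0],"fingers":1},
    {"delta_rot":[0,0,0.14],"linear":[0,0,0],"fingers":1},
  ],
)

```text
time: 7.25
position: [0.6425, 0.1177, 0.1411]
ee_rot: [-0.0, 0.005, 1.0, 0.0]
force: [-2.2, 4.7, 2.0]
width: 0.128
grasp_force: 22.0
```

```bash
python3 s.py
```

```text
7.25 yaw_y 89.44 q6 -1.383 [0.6425 0.1177 0.1411] F [-2.15  4.66  1.97] T [1.04  0.456 0.059] w 0.128 22.0 tau6 0.02
```

Emit:
move_arm(
  steps=[
    {"delta_rot":[0,0,0.02],"linear":[0,0.0006,0],"fingers":1},
    {"delta_rot":[0,0,0.04],"linear":[0,0.0006,0],"fingers":1},
    {"delta_rot":[0,0,0.06],"linear":[0,0.0006,0],"fingers":1},
    {"delta_rot":[0,0,0.08],"linear":[0,0.0006,0],"fingers":1},
    {"delta_rot":[0,0,0.1],"linear":[0,0.0006,0],"fingers":1},
    {"delta_rot":[0,0,0.12],"linear":[0,0.0006,0],"fingers":1},
    {"delta_rot":[0,0,0.14],"linear":[0,0.0006,0],"fingers":1},
    {"delta_rot":[0,0,0.14],"linear":[0,0.0006,0],"fingers":1},
    {"delta_rot":[0,0,0.14],"linear":[0,0.0006,0],"fingers":1},
    {"delta_rot":[0,0,0.14],"linear":[0,0.0006,0],"fingers":1},
  ],
)

```text
time: 8.25
position: [0.6426, 0.118, 0.1411]
ee_rot: [-0.0, 0.075, 0.997, 0.0]
force: [-1.8, 5.1, 1.8]
width: 0.13
grasp_force: 22.0
```

```bash
python3 s.py
```

```text
8.25 yaw_y 81.42 q6 -1.242 [0.6426 0.118  0.1411] F [-1.79  5.13  1.76] T [0.892 0.529 0.032] w 0.13 22.0 tau6 0.017
```

Emit:
move_arm(
  steps=[
    {"delta_rot":[0,0,0.02],"linear":[0,0.001,0],"fingers":1},
    {"delta_rot":[0,0,0.04],"linear":[0,0.001,0],"fingers":1},
    {"delta_rot":[0,0,0.06],"linear":[0,0.001,0],"fingers":1},
    {"delta_rot":[0,0,0.08],"linear":[0,0.001,0],"fingers":1},
    {"delta_rot":[0,0,0.1],"linear":[0,0.001,0],"fingers":1},
    {"delta_rot":[0,0,0.12],"linear":[0,0.001,0],"fingers":1},
    {"delta_rot":[0,0,0.14],"linear":[0,0.001,0],"fingers":1},
    {"delta_rot":[0,0,0.14],"linear":[0,0.001,0],"fingers":1},
    {"delta_rot":[0,0,0.14],"linear":[0,0.001,0],"fingers":1},
    {"delta_rot":[0,0,0.14],"linear":[0,0.001,0],"fingers":1},
  ],
)

```text
time: 9.25
position: [0.6427, 0.1186, 0.141]
ee_rot: [-0.0, 0.144, 0.99, -0.0]
force: [-3.3, -3.2, 2.8]
width: 0.13
grasp_force: 22.0
```

```bash
python3 s.py
```

```text
9.25 yaw_y 73.47 q6 -1.102 [0.6427 0.1186 0.141 ] F [-3.34 -3.25  2.81] T [-0.571  0.742  0.171] w 0.13 22.0 tau6 0.178
```

Bite felt: tau6 jumped to 0.178 at yaw_y 73.5, which puts the bite at about 78.5°. I will turn on to about -104.5°.

Emit:
move_arm(
  steps=[
    {"delta_rot":[0,0,0.1],"linear":[0,-0.0004,0],"fingers":1},
    {"delta_rot":[0,0,0.2],"linear":[0,-0.0004,0],"fingers":1},
    {"delta_rot":[0,0,0.3],"linear":[0,-0.0004,0],"fingers":1},
    {"delta_rot":[0,0,0.4],"linear":[0,-0.0004,0],"fingers":1},
    {"delta_rot":[0,0,0.5],"linear":[0,-0.0004,0],"fingers":1},
    {"delta_rot":[0,0,0.6],"linear":[0,-0.0004,0],"fingers":1},
    {"delta_rot":[0,0,0.7],"linear":[0,-0.0004,0],"fingers":1},
    {"delta_rot":[0,0,0.8],"linear":[0,-0.0004,0],"fingers":1},
    {"delta_rot":[0,0,0.8],"linear":[0,-0.0004,0],"fingers":1},
    {"delta_rot":[0,0,0.8],"linear":[0,-0.0004,0],"fingers":1},
  ],
  force=25,
)

```text
time: 10.25
position: [0.6437, 0.1197, 0.1412]
ee_rot: [0.0, 0.517, 0.856, 0.001]
force: [1.5, 5.8, -2.3]
width: 0.128
grasp_force: 25.0
```

```bash
python3 s.py
```

```text
10.25 yaw_y 27.79 q6 -0.305 [0.6437 0.1197 0.1412] F [ 1.5   5.77 -2.26] T [ 1.021 -0.319  0.175] w 0.128 25.0 tau6 0.299
```

Emit:
move_arm(
  steps=[
    {"delta_rot":[0,0,0.1],"linear":[0.0004,0.0004,0],"fingers":1},
    {"delta_rot":[0,0,0.2],"linear":[0.0004,0.0004,0],"fingers":1},
    {"delta_rot":[0,0,0.3],"linear":[0.0004,0.0004,0],"fingers":1},
    {"delta_rot":[0,0,0.4],"linear":[0.0004,0.0004,0],"fingers":1},
    {"delta_rot":[0,0,0.5],"linear":[0.0004,0.0004,0],"fingers":1},
    {"delta_rot":[0,0,0.6],"linear":[0.0004,0.0004,0],"fingers":1},
    {"delta_rot":[0,0,0.7],"linear":[0.0004,0.0004,0],"fingers":1},
    {"delta_rot":[0,0,0.8],"linear":[0.0004,0.0004,0],"fingers":1},
    {"delta_rot":[0,0,0.8],"linear":[0.0004,0.0004,0],"fingers":1},
    {"delta_rot":[0,0,0.8],"linear":[0.0004,0.0004,0],"fingers":1},
  ],
)

```text
time: 11.25
position: [0.6453, 0.1198, 0.1413]
ee_rot: [0.001, 0.809, 0.587, 0.003]
force: [7.6, 3.8, -6.8]
width: 0.132
grasp_force: 25.0
```

```bash
python3 s.py
```

```text
11.25 yaw_y -18.04 q6 0.496 [0.6453 0.1198 0.1413] F [ 7.56  3.78 -6.8 ] T [ 0.698 -1.316  0.142] w 0.132 25.0 tau6 0.259
```

Emit:
move_arm(
  steps=[
    {"delta_rot":[0,0,0.1],"linear":[0.001,0.001,0.001],"fingers":1},
    {"delta_rot":[0,0,0.2],"linear":[0.001,0.001,0.001],"fingers":1},
    {"delta_rot":[0,0,0.3],"linear":[0.001,0.001,0.001],"fingers":1},
    {"delta_rot":[0,0,0.4],"linear":[0.001,0.001,0.001],"fingers":1},
    {"delta_rot":[0,0,0.5],"linear":[0.001,0.001,0.001],"fingers":1},
    {"delta_rot":[0,0,0.6],"linear":[0.001,0.001,0.001],"fingers":1},
    {"delta_rot":[0,0,0.7],"linear":[0.001,0.001,0.001],"fingers":1},
    {"delta_rot":[0,0,0.8],"linear":[0.001,0.001,0.001],"fingers":1},
    {"delta_rot":[0,0,0.8],"linear":[0.001,0.001,0.001],"fingers":1},
    {"delta_rot":[0,0,0.8],"linear":[0.001,0.001,0.001],"fingers":1},
  ],
)

```text
time: 12.25
position: [0.6467, 0.1189, 0.1411]
ee_rot: [0.001, 0.974, 0.226, 0.003]
force: [4.7, -3.6, 1.1]
width: 0.133
grasp_force: 25.0
```

```bash
python3 s.py
```

```text
12.25 yaw_y -63.86 q6 1.296 [0.6467 0.1189 0.1411] F [ 4.72 -3.64  1.1 ] T [-0.644 -0.842  0.164] w 0.133 25.0 tau6 0.258
```

Emit:
move_arm(
  steps=[
    {"delta_rot":[0,0,0.1],"linear":[0.0004,0.0006,0.0003],"fingers":1},
    {"delta_rot":[0,0,0.2],"linear":[0.0004,0.0006,0.0003],"fingers":1},
    {"delta_rot":[0,0,0.3],"linear":[0.0004,0.0006,0.0003],"fingers":1},
    {"delta_rot":[0,0,0.4],"linear":[0.0004,0.0006,0.0003],"fingers":1},
    {"delta_rot":[0,0,0.5],"linear":[0.0004,0.0006,0.0003],"fingers":1},
    {"delta_rot":[0,0,0.6],"linear":[0.0004,0.0006,0.0003],"fingers":1},
    {"delta_rot":[0,0,0.68],"linear":[0.0004,0.0006,0.0003],"fingers":1},
    {"delta_rot":[0,0,0.71],"linear":[0.0004,0.0006,0.0003],"fingers":1},
    {"delta_rot":[0,0,0.71],"linear":[0.0004,0.0006,0.0003],"fingers":1},
    {"delta_rot":[0,0,0.71],"linear":[0.0004,0.0006,0.0003],"fingers":1},
  ],
)

```text
time: 13.25
position: [0.6469, 0.1175, 0.141]
ee_rot: [0.001, 0.992, -0.126, 0.002]
force: [3.7, -8.3, 5.5]
width: 0.131
grasp_force: 25.0
```

```bash
python3 s.py
```

```text
13.25 yaw_y -104.52 q6 2.005 [0.6469 0.1175 0.141 ] F [ 3.7  -8.28  5.48] T [-1.521 -0.455  0.183] w 0.131 25.0 tau6 0.228
```

Emit:
move_arm(
  steps=[
    {"delta_rot":[0,0,0],"linear":[0,0,0],"fingers":0.6},
    {"delta_rot":[0,0,0],"linear":[0,0,0],"fingers":0.2},
    {"delta_rot":[0,0,0],"linear":[0,0,0],"fingers":0},
    {"delta_rot":[0,0,0],"linear":[0,0,0],"fingers":0},
    {"delta_rot":[0,0,0],"linear":[0,0,0],"fingers":0},
    {"delta_rot":[0,0,0],"linear":[0,0,-0.02],"fingers":0},
    {"delta_rot":[0,0,0],"linear":[0,0,-0.05],"fingers":0},
    {"delta_rot":[0,0,0],"linear":[0,0,-0.08],"fingers":0},
    {"delta_rot":[0,0,0],"linear":[0,0,-0.11],"fingers":0},
    {"delta_rot":[0,0,0],"linear":[0,0,-0.11],"fingers":0},
  ],
)

```text
time: 14.25
position: [0.647, 0.1198, 0.2545]
ee_rot: [-0.001, 0.992, -0.128, 0.003]
force: [1.3, -0.8, -0.2]
width: 0.976
grasp_force: 0.0
```

```bash
python3 s.py; python3 - <<'E'
from h import *
o=arm.get_obs();im=snapshot("wrist");c=cam("wrist",o);uv=proj(c,[.644,.118,.17]);print(uv)
print(bar(im,c,uv,half=60))
u,v=map(int,uv);print(u-90,v-75);cv2.imwrite("pics/w3.png",cv2.resize(im[v-75:v+75,u-90:u+90,::-1],None,fx=4,fy=4,interpolation=cv2.INTER_CUBIC))
E
```

```text
14.25 yaw_y -104.71 q6 2.008 [0.647  0.1198 0.2545] F [ 1.31 -0.79 -0.23] T [ 0.041  0.164 -0.035] w 0.976 0.0 tau6 0.007
[319.66550209 207.93496112]
{'dot': array([0.62620162, 0.12052903]), 'pix': array([321.93548387, 228.22580645]), 'mean': array([0.65043191, 0.11631768]), 'yaw': np.float64(170.4480078272364), 'rect': ((647.97998046875, 117.10460662841797), (14.906856536865234, 53.11929702758789), 75.8765640258789), 'n': np.int64(709)}
229 132
```

View pics/w3.png

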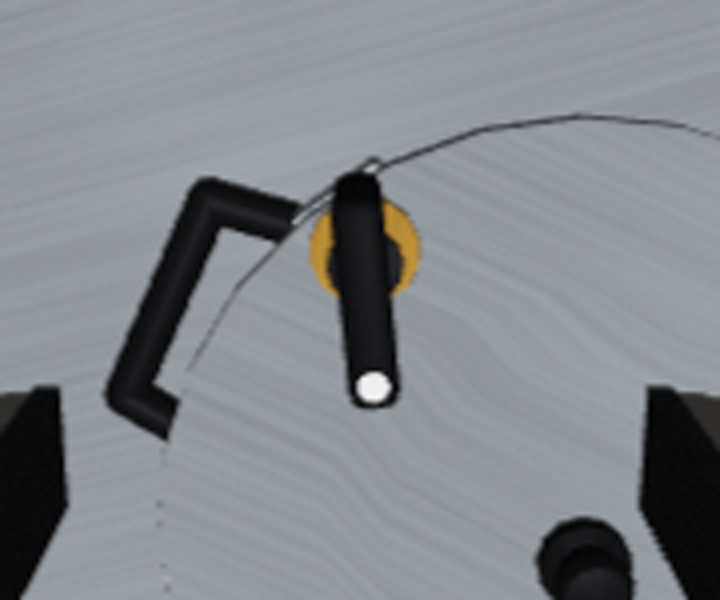

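The first nut sits at 170.4°, having sprung back about 5°. That leaves it about 178° past its bite. Now on to the last nut, unwinding the wrist on the way.

Emit:
move_arm(
  steps=[
    {"delta_rot":[0,0,-0.12],"linear":[-0.008,0.016,0],"fingers":0},
    {"delta_rot":[0,0,-0.24],"linear":[-0.016,0.033,0],"fingers":0},
    {"delta_rot":[0,0,-0.36],"linear":[-0.024,0.05,0],"fingers":0},
    {"delta_rot":[0,0,-0.48],"linear":[-0.032,0.067,0],"fingers":0},
    {"delta_rot":[0,0,-0.6],"linear":[-0.04,0.084,0],"fingers":0},
    {"delta_rot":[0,0,-0.72],"linear":[-0.048,0.101,0],"fingers":0},
    {"delta_rot":[0,0,-0.84],"linear":[-0.056,0.118,0],"fingers":0},
    {"delta_rot":[0,0,-0.96],"linear":[-0.064,0.135,0],"fingers":0},
    {"delta_rot":[0,0,-1.08],"linear":[-0.072,0.152,0],"fingers":0},
    {"delta_rot":[0,0,-1.2],"linear":[-0.0757,0.1646,0],"fingers":0},
  ],
)

```text
time: 15.3
position: [0.5279, -0.0213, 0.2483]
ee_rot: [-0.001, 0.89, 0.456, -0.001]
force: [0.7, -0.1, 0.0]
width: 1.0
grasp_force: 0.0
```

Emit:
move_arm(
  steps=[
    {"delta_rot":[0,0,-0.12],"linear":[0,0,0],"fingers":0},
    {"delta_rot":[0,0,-0.24],"linear":[0,0,0],"fingers":0},
    {"delta_rot":[0,0,-0.36],"linear":[0,0,0],"fingers":0},
    {"delta_rot":[0,0,-0.48],"linear":[0,0,0],"fingers":0},
    {"delta_rot":[0,0,-0.6],"linear":[0,0,0],"fingers":0},
    {"delta_rot":[0,0,-0.72],"linear":[0,0,0],"fingers":0},
    {"delta_rot":[0,0,-0.84],"linear":[0,0,0],"fingers":0},
    {"delta_rot":[0,0,-0.96],"linear":[0,0,0],"fingers":0},
    {"delta_rot":[0,0,-1.08],"linear":[0,0,0],"fingers":0},
    {"delta_rot":[0,0,-1.2],"linear":[0,0,0],"fingers":0},
  ],
)

```text
time: 16.3
position: [0.5288, -0.0206, 0.2483]
ee_rot: [-0.001, 0.477, 0.879, -0.0]
force: [0.2, -0.0, 0.1]
width: 1.001
grasp_force: 0.0
```

Emit:
move_arm(
  steps=[
    {"delta_rot":[0,0,-0.14],"linear":[0,0,0],"fingers":0},
    {"delta_rot":[0,0,-0.28],"linear":[0,0,0],"fingers":0},
    {"delta_rot":[0,0,-0.42],"linear":[0,0,0],"fingers":0},
    {"delta_rot":[0,0,-0.56],"linear":[0,0,0],"fingers":0},
    {"delta_rot":[0,0,-0.7],"linear":[0,0,0],"fingers":0},
    {"delta_rot":[0,0,-0.84],"linear":[0,0,0],"fingers":0},
    {"delta_rot":[0,0,-0.96],"linear":[0,0,0],"fingers":0},
    {"delta_rot":[0,0,-0.96],"linear":[0,0,0],"fingers":0},
    {"delta_rot":[0,0,-0.96],"linear":[0,0,0],"fingers":0},
    {"delta_rot":[0,0,-0.96],"linear":[0,0,0],"fingers":0},
  ],
)

```text
time: 17.3
position: [0.5293, -0.0206, 0.2493]
ee_rot: [-0.0, 0.021, 1.0, 0.0]
force: [-0.2, 0.2, -0.0]
width: 0.999
grasp_force: 0.0
```

```bash
python3 s.py; python3 - <<'E'
from h import *
o=arm.get_obs();im=snapshot("wrist");c=cam("wrist",o);uv=proj(c,[.532,-.020,.17]);print(uv)
r=bar(im,c,uv,half=60);print(r)
a=np.radians(r["yaw"]);A=r["dot"]-.018*np.r_[np.cos(a),np.sin(a)];print("axis",A,totool(o,np.r_[A,.1415]-o["position"]))
u,v=map(int,uv);print(u-90,v-75);cv2.imwrite("pics/w4.png",cv2.resize(im[v-75:v+75,u-90:u+90,::-1],None,fx=4,fy=4,interpolation=cv2.INTER_CUBIC))
E
```

```text
17.3 yaw_y 87.62 q6 -1.571 [ 0.5293 -0.0206  0.2493] F [-0.2   0.24 -0.04] T [0.019 0.011 0.025] w 0.999 0.0 tau6 0.018
[317.75649801 211.13679845]
{'dot': array([ 0.54925116, -0.02067878]), 'pix': array([317.78125, 231.125  ]), 'mean': array([ 0.52454168, -0.02027302]), 'yaw': np.float64(-0.40877128516235167), 'rect': ((527.265380859375, -20.467529296875), (15.484039306640625, 53.19364547729492), 87.67225646972656), 'n': np.int64(731)}
axis [ 0.53125162 -0.02055036] [-0.00199384  0.00014334  0.10778973]
227 136
```

View pics/w4.png

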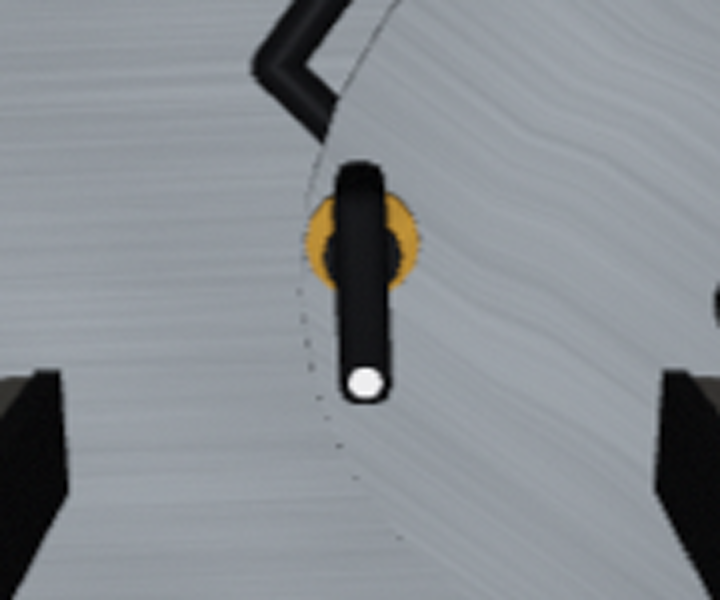

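The last nut's bar lies along the tool x axis with its dot at (318,231). It is 2 mm off in x and 2° off in yaw.

Emit:
move_arm(
  steps=[
    {"delta_rot":[0,0,-0.035],"linear":[-0.002,0,0.03],"fingers":0},
    {"delta_rot":[0,0,-0.035],"linear":[-0.002,0,0.06],"fingers":0},
    {"delta_rot":[0,0,-0.035],"linear":[-0.002,0,0.085],"fingers":0},
    {"delta_rot":[0,0,-0.035],"linear":[-0.002,0,0.1],"fingers":0},
    {"delta_rot":[0,0,-0.035],"linear":[-0.002,0,0.108],"fingers":0.2},
    {"delta_rot":[0,0,-0.035],"linear":[-0.002,0,0.108],"fingers":0.5},
    {"delta_rot":[0,0,-0.035],"linear":[-0.002,0,0.108],"fingers":0.8},
    {"delta_rot":[0,0,-0.035],"linear":[-0.002,0,0.108],"fingers":1},
    {"delta_rot":[0,0,-0.035],"linear":[-0.002,0,0.108],"fingers":1},
    {"delta_rot":[0,0,-0.035],"linear":[-0.002,0,0.108],"fingers":1},
  ],
  force=24,
)

```text
time: 18.35
position: [0.532, -0.0208, 0.1424]
ee_rot: [0.001, 0.002, 1.0, -0.0]
force: [-0.0, -0.2, 0.2]
width: 0.501
grasp_force: 0.0
```

Emit:
move_arm(
  steps=[
    {"delta_rot":[0,0,0],"linear":[0,0,0],"fingers":1},
    {"delta_rot":[0,0,0],"linear":[0,0,0],"fingers":1},
    {"delta_rot":[0,0,0],"linear":[0,0,0],"fingers":1},
    {"delta_rot":[0,0,0],"linear":[0,0,0],"fingers":1},
    {"delta_rot":[0,0,0],"linear":[0,0,0],"fingers":1},
    {"delta_rot":[0,0,0],"linear":[0,0,0],"fingers":1},
    {"delta_rot":[0,0,0],"linear":[0,0,0],"fingers":1},
    {"delta_rot":[0,0,0],"linear":[0,0,0],"fingers":1},
    {"delta_rot":[0,0,0],"linear":[0,0,0],"fingers":1},
    {"delta_rot":[0,0,0],"linear":[0,0,0],"fingers":1},
  ],
)

```text
time: 19.35
position: [0.5316, -0.0206, 0.1418]
ee_rot: [-0.0, 0.002, 1.0, 0.0]
force: [-0.5, 2.2, 0.3]
width: 0.131
grasp_force: 24.0
```

```bash
python3 s.py
```

```text
19.35 yaw_y 89.78 q6 -1.609 [ 0.5316 -0.0206  0.1418] F [-0.49  2.24  0.31] T [ 0.585  0.02  -0.05 ] w 0.131 24.0 tau6 -0.003
```

Emit:
move_arm(
  steps=[
    {"delta_rot":[0,0,0.02],"linear":[0,0.0002,0],"fingers":1},
    {"delta_rot":[0,0,0.04],"linear":[0,0.0002,0],"fingers":1},
    {"delta_rot":[0,0,0.06],"linear":[0,0.0002,0],"fingers":1},
    {"delta_rot":[0,0,0.08],"linear":[0,0.0002,0],"fingers":1},
    {"delta_rot":[0,0,0.1],"linear":[0,0.0002,0],"fingers":1},
    {"delta_rot":[0,0,0.12],"linear":[0,0.0002,0],"fingers":1},
    {"delta_rot":[0,0,0.14],"linear":[0,0.0002,0],"fingers":1},
    {"delta_rot":[0,0,0.14],"linear":[0,0.0002,0],"fingers":1},
    {"delta_rot":[0,0,0.14],"linear":[0,0.0002,0],"fingers":1},
    {"delta_rot":[0,0,0.14],"linear":[0,0.0002,0],"fingers":1},
  ],
)

```text
time: 20.35
position: [0.5316, -0.0205, 0.1418]
ee_rot: [-0.0, 0.072, 0.997, 0.0]
force: [-0.8, 2.3, 0.9]
width: 0.125
grasp_force: 24.0
```

```bash
python3 s.py
```

```text
20.35 yaw_y 81.77 q6 -1.469 [ 0.5316 -0.0205  0.1418] F [-0.81  2.33  0.87] T [0.504 0.041 0.028] w 0.125 24.0 tau6 0.01
```

Emit:
move_arm(
  steps=[
    {"delta_rot":[0,0,0.02],"linear":[0,0.0003,0],"fingers":1},
    {"delta_rot":[0,0,0.04],"linear":[0,0.0003,0],"fingers":1},
    {"delta_rot":[0,0,0.06],"linear":[0,0.0003,0],"fingers":1},
    {"delta_rot":[0,0,0.08],"linear":[0,0.0003,0],"fingers":1},
    {"delta_rot":[0,0,0.1],"linear":[0,0.0003,0],"fingers":1},
    {"delta_rot":[0,0,0.12],"linear":[0,0.0003,0],"fingers":1},
    {"delta_rot":[0,0,0.14],"linear":[0,0.0003,0],"fingers":1},
    {"delta_rot":[0,0,0.14],"linear":[0,0.0003,0],"fingers":1},
    {"delta_rot":[0,0,0.14],"linear":[0,0.0003,0],"fingers":1},
    {"delta_rot":[0,0,0.14],"linear":[0,0.0003,0],"fingers":1},
  ],
)

```text
time: 21.35
position: [0.5316, -0.0203, 0.1418]
ee_rot: [0.0, 0.141, 0.99, -0.0]
force: [-1.1, -1.0, 0.2]
width: 0.126
grasp_force: 24.0
```

```bash
python3 s.py
```

```text
21.35 yaw_y 73.75 q6 -1.328 [ 0.5316 -0.0203  0.1418] F [-1.05 -0.95  0.18] T [-0.232  0.144 -0.026] w 0.126 24.0 tau6 0.008
```

Emit:
move_arm(
  steps=[
    {"delta_rot":[0,0,0.02],"linear":[0,0,0],"fingers":1},
    {"delta_rot":[0,0,0.04],"linear":[0,0,0],"fingers":1},
    {"delta_rot":[0,0,0.06],"linear":[0,0,0],"fingers":1},
    {"delta_rot":[0,0,0.08],"linear":[0,0,0],"fingers":1},
    {"delta_rot":[0,0,0.1],"linear":[0,0,0],"fingers":1},
    {"delta_rot":[0,0,0.12],"linear":[0,0,0],"fingers":1},
    {"delta_rot":[0,0,0.14],"linear":[0,0,0],"fingers":1},
    {"delta_rot":[0,0,0.14],"linear":[0,0,0],"fingers":1},
    {"delta_rot":[0,0,0.14],"linear":[0,0,0],"fingers":1},
    {"delta_rot":[0,0,0.14],"linear":[0,0,0],"fingers":1},
  ],
)

```text
time: 22.35
position: [0.5316, -0.0203, 0.1417]
ee_rot: [-0.0, 0.21, 0.978, -0.0]
force: [-1.2, -1.5, 1.0]
width: 0.131
grasp_force: 24.0
```

```bash
python3 s.py
```

```text
22.35 yaw_y 65.73 q6 -1.188 [ 0.5316 -0.0203  0.1417] F [-1.18 -1.54  0.95] T [-0.315  0.141  0.004] w 0.131 24.0 tau6 0.008
```

Emit:
move_arm(
  steps=[
    {"delta_rot":[0,0,0.02],"linear":[0,0,0],"fingers":1},
    {"delta_rot":[0,0,0.04],"linear":[0,0,0],"fingers":1},
    {"delta_rot":[0,0,0.06],"linear":[0,0,0],"fingers":1},
    {"delta_rot":[0,0,0.08],"linear":[0,0,0],"fingers":1},
    {"delta_rot":[0,0,0.1],"linear":[0,0,0],"fingers":1},
    {"delta_rot":[0,0,0.12],"linear":[0,0,0],"fingers":1},
    {"delta_rot":[0,0,0.14],"linear":[0,0,0],"fingers":1},
    {"delta_rot":[0,0,0.14],"linear":[0,0,0],"fingers":1},
    {"delta_rot":[0,0,0.14],"linear":[0,0,0],"fingers":1},
    {"delta_rot":[0,0,0.14],"linear":[0,0,0],"fingers":1},
  ],
)

```text
time: 23.35
position: [0.5317, -0.0202, 0.1418]
ee_rot: [0.0, 0.278, 0.961, 0.0]
force: [-1.2, -0.1, 1.0]
width: 0.13
grasp_force: 24.0
```

```bash
python3 s.py
```

```text
23.35 yaw_y 57.71 q6 -1.048 [ 0.5317 -0.0202  0.1418] F [-1.19 -0.06  0.98] T [-0.209  0.117  0.004] w 0.13 24.0 tau6 0.008
```

Emit:
move_arm(
  steps=[
    {"delta_rot":[0,0,0.02],"linear":[0,0,0],"fingers":1},
    {"delta_rot":[0,0,0.04],"linear":[0,0,0],"fingers":1},
    {"delta_rot":[0,0,0.06],"linear":[0,0,0],"fingers":1},
    {"delta_rot":[0,0,0.08],"linear":[0,0,0],"fingers":1},
    {"delta_rot":[0,0,0.1],"linear":[0,0,0],"fingers":1},
    {"delta_rot":[0,0,0.12],"linear":[0,0,0],"fingers":1},
    {"delta_rot":[0,0,0.14],"linear":[0,0,0],"fingers":1},
    {"delta_rot":[0,0,0.14],"linear":[0,0,0],"fingers":1},
    {"delta_rot":[0,0,0.14],"linear":[0,0,0],"fingers":1},
    {"delta_rot":[0,0,0.14],"linear":[0,0,0],"fingers":1},
  ],
)

```text
time: 24.35
position: [0.5317, -0.0202, 0.1418]
ee_rot: [0.0, 0.345, 0.939, 0.0]
force: [-0.1, 0.5, -0.3]
width: 0.127
grasp_force: 24.0
```

```bash
python3 s.py
```

```text
24.35 yaw_y 49.69 q6 -0.908 [ 0.5317 -0.0202  0.1418] F [-0.06  0.53 -0.29] T [ 0.061 -0.031  0.115] w 0.127 24.0 tau6 0.106
```

Bite felt at yaw_y 49.7 with tau6 at 0.106, so the bite is at about 52.5°. The target is about -41°.

Emit:
move_arm(
  steps=[
    {"delta_rot":[0,0,0.1],"linear":[0,0,0],"fingers":1},
    {"delta_rot":[0,0,0.2],"linear":[0,0,0],"fingers":1},
    {"delta_rot":[0,0,0.3],"linear":[0,0,0],"fingers":1},
    {"delta_rot":[0,0,0.4],"linear":[0,0,0],"fingers":1},
    {"delta_rot":[0,0,0.5],"linear":[0,0,0],"fingers":1},
    {"delta_rot":[0,0,0.6],"linear":[0,0,0],"fingers":1},
    {"delta_rot":[0,0,0.7],"linear":[0,0,0],"fingers":1},
    {"delta_rot":[0,0,0.8],"linear":[0,0,0],"fingers":1},
    {"delta_rot":[0,0,0.8],"linear":[0,0,0],"fingers":1},
    {"delta_rot":[0,0,0.8],"linear":[0,0,0],"fingers":1},
  ],
  force=25,
)

```text
time: 25.35
position: [0.532, -0.0201, 0.1418]
ee_rot: [0.0, 0.682, 0.731, 0.0]
force: [2.8, 1.4, -0.9]
width: 0.131
grasp_force: 25.0
```

```bash
python3 s.py
```

```text
25.35 yaw_y 4.0 q6 -0.111 [ 0.532  -0.0201  0.1418] F [ 2.75  1.44 -0.9 ] T [ 0.273 -0.315  0.171] w 0.131 25.0 tau6 0.342
```

Emit:
move_arm(
  steps=[
    {"delta_rot":[0,0,0.1],"linear":[0.0002,0.0003,0.0003],"fingers":1},
    {"delta_rot":[0,0,0.2],"linear":[0.0002,0.0003,0.0003],"fingers":1},
    {"delta_rot":[0,0,0.3],"linear":[0.0002,0.0003,0.0003],"fingers":1},
    {"delta_rot":[0,0,0.4],"linear":[0.0002,0.0003,0.0003],"fingers":1},
    {"delta_rot":[0,0,0.5],"linear":[0.0002,0.0003,0.0003],"fingers":1},
    {"delta_rot":[0,0,0.6],"linear":[0.0002,0.0003,0.0003],"fingers":1},
    {"delta_rot":[0,0,0.7],"linear":[0.0002,0.0003,0.0003],"fingers":1},
    {"delta_rot":[0,0,0.76],"linear":[0.0002,0.0003,0.0003],"fingers":1},
    {"delta_rot":[0,0,0.785],"linear":[0.0002,0.0003,0.0003],"fingers":1},
    {"delta_rot":[0,0,0.785],"linear":[0.0002,0.0003,0.0003],"fingers":1},
  ],
)

```text
time: 26.35
position: [0.5324, -0.0201, 0.1417]
ee_rot: [0.0, 0.91, 0.415, 0.0]
force: [1.4, -0.4, 1.6]
width: 0.127
grasp_force: 25.0
```

```bash
python3 s.py
```

```text
26.35 yaw_y -41.02 q6 0.676 [ 0.5324 -0.0201  0.1417] F [ 1.39 -0.4   1.58] T [-0.038 -0.242  0.172] w 0.127 25.0 tau6 0.6
```

Emit:
move_arm(
  steps=[
    {"delta_rot":[0,0,0],"linear":[0,0,0],"fingers":0.6},
    {"delta_rot":[0,0,0],"linear":[0,0,0],"fingers":0.2},
    {"delta_rot":[0,0,0],"linear":[0,0,0],"fingers":0},
    {"delta_rot":[0,0,0],"linear":[0,0,0],"fingers":0},
    {"delta_rot":[0,0,0],"linear":[0,0,0],"fingers":0},
    {"delta_rot":[0,0,0],"linear":[0,0,-0.02],"fingers":0},
    {"delta_rot":[0,0,0],"linear":[0,0,-0.05],"fingers":0},
    {"delta_rot":[0,0,0],"linear":[0,0,-0.08],"fingers":0},
    {"delta_rot":[0,0,0],"linear":[0,0,-0.11],"fingers":0},
    {"delta_rot":[0,0,0],"linear":[0,0,-0.11],"fingers":0},
  ],
)

```text
time: 27.35
position: [0.5342, -0.0201, 0.2555]
ee_rot: [0.001, 0.91, 0.414, 0.003]
force: [-0.3, -0.3, 0.9]
width: 0.979
grasp_force: 0.0
```

```bash
python3 s.py; python3 - <<'E'
from h import *
o=arm.get_obs();im=snapshot("wrist");c=cam("wrist",o);uv=proj(c,[.532,-.020,.17]);print(bar(im,c,uv,half=60))
E
```

```text
27.35 yaw_y -41.13 q6 0.677 [ 0.5342 -0.0201  0.2555] F [-0.29 -0.25  0.86] T [-0.051  0.102  0.033] w 0.979 0.0 tau6 -0.001
{'dot': array([ 0.52070673, -0.03524559]), 'pix': array([316.85714286, 227.82142857]), 'mean': array([ 0.5259329 , -0.01454596]), 'yaw': np.float64(-179.11055229242274), 'rect': ((520.4675903320312, -2.3421707153320312), (52.89836883544922, 61.54648208618164), 40.68647766113281), 'n': np.int64(1024)}
```

```bash
python3 -c "
from rig import arm
print(arm.job_done())"
```

```text
the job is handed in; nothing more can be done
None
```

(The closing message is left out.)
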